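# Load a die hanger on the gravity rail

## Robot

A 6-joint arm with a two-finger parallel gripper is mounted at the origin on the work surface. World frame = base frame: x ahead of the robot, y to its left, z up, the work surface at z = 0. Lengths are in m, angles in rad, forces in N, time in s.
With the tool pointing down it reaches from about 0.35 to 0.925 m from the base axis. Payload 6.4 kg.
Tool frame: the origin (TCP) lies midway between the tips of the shut fingers; the grasp point (between the pads) lies 19 mm behind it; z points along the fingers, y is the direction in which the jaws open and shut (so a half turn about z gives the same grasp; the last joint's range is limited). The gripper opens to 85 mm and grips with 20 to 120 N. Pads are 22 mm wide; open, the fingers measure 114 mm over their backs; the gripper's body (76 mm by 85 mm) begins 54 mm behind the grasp point. The pads swing forward as they close: fully open they stand 13 mm farther back than shut.
Start: joints at [-1.434, 0.245, 1.558, -0, 1.339, -0.174], TCP at [0.199, -0.619, 0.231] pointing down, gripper open.
Joint ranges: [-3.13, 3.13], [-1.02, 2.26], [0.13, 2.54], [-0.95, 4.09], [0.21, 2.88], [-2.74, 2.74]. Speed limits (rad/s): [2.57, 2.57, 3.14, 3.14, 3.14, 3.14].

## Interface

Orientations are given as a unit quaternion [w, x, y, z].
In Python, from bench import sensors, vision, order, finder gives the robot as it stands.
- The arm moves only by the tool play_rows, never from a script. Its argument "motion" is text: rows parted by semicolons, each of 7 numbers parted by spaces: the shift along the tool's x, y, z as a fraction of full scale, then the turn, a rotation vector about the tool's x, y, z as a fraction of full scale, then the closure, from 0 (fully open) to 1 (shut). In form: tx ty tz ax ay az claw; .... A call has 1 to 5 rows; each row is the pose to reach, as a shift and turn from the pose measured when the call began, along the tool's axes at that moment; what a row does not reach only later rows make up. Full scale, the value 1, is 0.75 m for a shift and pi/4 rad for a turn. A row lasts 1/10 s, in which the tool goes at most 50 mm and 8.59 degrees, less where a joint would pass 70% of its speed; a pose out of reach is approached as far as the arm can. A call with a number of a shift or a turn outside -1 to 1 is refused whole. A call with a gripper value outside its range is refused whole. The fingers move at their own pace and stop on an object; "newtons" is the grip in N (left out, the last holds). Time passes only in rows, so rows that repeat a pose let the fingers close. It gives the time, the measured TCP pose, the force and the opening at its end, in the units of the state.
- sensors.read_state(): the state, without advancing time (a new reading comes with each control period).
- vision.capture(name): name is "side" or "top" or "wrist"; returns a dict with "frame" (420x560x3 uint8, red, green, blue), "range_z" (420x560 float32, m along the optical axis (not along the pixel's ray), 0 where there is no reading), "K" (3x3 intrinsics, pixels), "view" (4x4, takes a point from world to camera coordinates); the wrist camera has in their place "mount" (4x4, takes a point from camera to tool coordinates, whose origin is the TCP and whose axes are the flange's). Camera axes: x right, y down, z forward; pixel columns grow to the right and rows downward; lengths in m; the calibration is good to about 2 mm. A picture is of the moment at which its call begins: read the wrist's pose just before it.
- order.hand_in(): hands the job in, once; it reports no verdict.
Trained networks look in the newest picture that a camera, given by its name, has taken for a name from the list of things; names that differ only in an ending like _2 or _b are one class to them, and where a whole thing is asked for, a point or a joint stands for the part that bears it (a point fixed in the world has none). Each returns a list of dicts, best first, with "conf" (0 to 1); they miss things now and then, are a little off and sometimes report something else, mostly with a low value. They report only what shows in the picture. A call takes as long as a camera call. They do not tell look-alikes from the thing itself.
- finder.regions_of(camera, thing): "region" (420x560 bool, what is visible of it) and "rect" ([centre column, centre row, width, height] in pixels, round what is visible of it).
- finder.place_of(camera, thing): "point" ([column, row] in pixels: a listed point, or the origin of a listed thing).
The state is a dict: "clock": time; "joint_pos": joint angles; "joint_vel": joint speeds; "tau": joint torques, N m; "ee_pos": TCP position; "tool_rot": TCP orientation; "force": force on the tool from outside, world axes, zero at the start; "ft_torque": the same for the moment, N m; "opening": finger opening in m.
Only numpy, scipy, OpenCV 4.12 (cv2) and the standard library are available. Lean on these libraries where they do the work, as an engineer would, in place of code of your own. Each camera call takes 0.05 s, during which the arm holds its last target. There are 200 camera calls.

## Task

Take the roller hanger that carries the cutting die by its wooden tab and hook it over the sloped rail in the loading bay at the high end, above the spring gate, feeling both rollers gently onto the bar while you still hold it; never press it hard on the rail or the gate and do not drop it on. Still holding it, push it down along the rail through the gate, then, once the gate has closed behind it, let go there so that it rolls by itself to the stop and rests against it. Leave the other things on the bench where they are.

Things in the scene. Friction and masses are not known exactly. Their poses are not given: they have to be found in the camera images.
- hanger: roller hanger, about 0.4 kg (+-20 %), standing on the table; origin at the centre of its underside, z up. Foot: a hollow steel cutting die 56 (x) x 60 (y) x 28 mm. A 4 mm side plate rises on the -x side only (x -25 to -21 mm) and carries two rollers and the tab: a C-shaped hook open to +x, facing as the stand does when hung
- hanger_grip (a point): centre of the hanger's wooden grip tab, 165 mm above its underside; tab 12 mm (x) x 36 mm (y), 143 to 183 mm high, straight above the rollers: pinch it across x. Axes as the hanger's
- hanger_tread (a point): midway between the two white rollers at the bottom of their treads, 103 mm above the hanger's underside; lies on the rail's top edge when hung. Axes as the hanger's. Rollers 50 mm apart along y, tread radius 12 mm, 12 mm wide; flanges radius 18 mm, out to x +-11 mm. The rail must enter from +x between the foot's top (75 mm below this point) and the flanges (6 mm below it)
- stand: fixed, rigid stand of the gravity rail; origin on the table below the rail's middle, z up. Rail: straight steel bar at x = 0 along y, 8 mm thick, 22 mm deep, y -225 to +225 mm, posts at y +-215 mm. It falls from its high +y end towards -y by 0.115 to 0.165 rad; its top edge at y = 0 is 190 to 210 mm up. Clamp screws set height and slope, which vary and are not in this pose: find them by touch or sight
- bay (a point): point on the table (height 0) below the middle of the loading bay, at y = +130 mm of the stand, axes as the stand's; the rail's top edge is 205 to 232 mm above it. Bring the hanger on from the stand's -x side with its x and y axes along the stand's; hanger_tread may be 20 mm either way along y
- stop (a point): point on the table (height 0) below where hanger_tread comes to rest, at y = -132 mm of the stand, when the lower roller meets the stop block at the rail's low end (block face at y = -175 mm, 24 mm tall above the rail)
- gate (a joint): one-way spring gate, rad: aluminium finger 47 mm long lying across the rail at y = +55 mm of the stand, 4 to 15 mm above its top edge, pivot pin 45 mm to +x. 0 = closed. A hanger pushed towards -y swings it to about 0.8 against a spring (about 2 to 8 N) and rubs past its tip; it snaps shut behind the second roller once hanger_tread is past y = -25 mm. A hanger left above it is held back
- maul: upright white-headed mallet with a brass collar and dark wooden handle, 62 mm wide, 182 mm tall; origin at the centre of its underside. Leave it alone
- slab: black square cutting slab, 120 x 120 x 30 mm, lying below the rail; origin under its centre. Leave it alone
- dish: terracotta dish, 100 mm across, 45 mm tall; origin under its centre. Leave it alone
- buckle: flat brass belt buckle lying on the slab, 46 x 44 x 6 mm; origin under its centre. Leave it alone
- awl: awl with a handle, 150 mm long, lying on the table along its x axis. Leave it alone
- rivets: small amber jar of rivets with steel lid, 56 mm wide, 60 mm tall; origin under its centre. Leave it alone
- stamps: fixed wooden block of steel stamps, 90 x 130 mm, 83 mm tall with the stamps; origin under its centre; leave it alone
Not all that is in view belongs to the job. Leave any purple look-alike of the hanger alone.

How it is judged:
On the way, in this order (a step that is already met when the one before it is completed fails the run):
1. the hanger sits on the rail in the loading bay above the closed gate while still held (x of hanger_tread in the frame of stand between -0.01 and 0.01 m and z of hanger_tread in the frame of stand above 0.15 m and contact force between hanger and stand above 0.4 N and y of hanger_tread in the frame of stand above 0.1 m and value of joint gate below 0.06 rad and angle between the x axis of hanger and the x axis of stand, either way round below 0.12 rad and contact force between the fingers and hanger above 1 N), for 0.2 s.
2. the held hanger, on the rail, pushes the gate open (x of hanger_tread in the frame of stand between -0.01 and 0.01 m and z of hanger_tread in the frame of stand above 0.15 m and contact force between hanger and stand above 0.4 N and value of joint gate above 0.4 rad and contact force between the fingers and hanger above 1 N), for 0.05 s.
3. the hanger is let go below the closed gate, at least 37 mm short of the stop, on the rail (x of hanger_tread in the frame of stand between -0.01 and 0.01 m and z of hanger_tread in the frame of stand above 0.15 m and y of hanger_tread in the frame of stand between -0.095 and -0.01 m and value of joint gate below 0.1 rad and contact force between the fingers and hanger below 0.05 N), for 0.06 s.
At the end, for the whole second after the job is handed in: the hanger hangs on the rail by its rollers (within 10 mm of the rail's middle plane, tilted under 0.3 rad), at rest against the stop (hanger_tread within about 12 mm of y = -132 mm in the stand's frame), the gate closed, and the robot off it (x of hanger_tread in the frame of stand between -0.01 and 0.01 m and z of hanger_tread in the frame of stand above 0.15 m and contact force between hanger and stand above 0.4 N and y of hanger_tread in the frame of stand between -0.145 and -0.12 m and value of joint gate below 0.1 rad and linear speed of hanger below 0.01 m/s and angular speed of hanger below 0.1 rad/s and angle between hanger's own z axis and vertical below 0.3 rad and angle between the x axis of hanger and the x axis of stand, either way round below 0.15 rad and contact force between the fingers and hanger below 0.05 N); the robot touches nothing.
It fails at once if the hanger, while gripped, is pressed on the rail or gate with more than 20 N (contact force between hanger and stand above 20 N and contact force between the fingers and hanger above 15 N).
It fails at once if the hanger is dropped on or knocked against the rail, gate or stop with more than 45 N (contact force between hanger and stand above 45 N).
It fails at once if another thing on the bench is shifted by more than 30 mm (distance of any of maul, slab, dish, buckle, awl, rivets from where it was at the start of the episode above 0.03 m).
It also fails if it takes over 69 s, if anything falls off the work surface, if the arm or the gripper's body presses on something with over 40 N, if the wrist force passes 120 N, or if a joint passes its speed limit or range.

## Working session

There is one attempt and no reset: what is moved stays moved. The work goes in short steps, Python scripts to look and compute and a tool call to move; the robot and the scene stay as the last step left them, time stands still between calls to the robot, and variables do not carry over. Pictures are saved under pics/ and viewed, about 8 in all and at most 12, crops included, and the job is handed in when it is done.

Besides the shell and the picture viewer there is one more tool, called after "Emit:" by a JSON object that holds its "method" and its "body", one argument or row to a line. play_rows: Moves the arm, as the interface text tells. Shift numbers are shares of 0.75 m and turn numbers shares of pi/4 rad, none past 1 either way. Its arguments: {"type":"object","properties":{"motion":{"type":"string"},"newtons":{"type":"number"}},"required":["motion"]}

```bash
mkdir -p pics; cat > h.py <<'E'
import numpy as np, cv2
from bench import sensors, vision, order, finder
from scipy.spatial.transform import Rotation as R
def cloud(c, T=None):
    z=c["range_z"];K=np.array(c["K"]);v,u=np.indices(z.shape)
    P=np.stack([(u-K[0,2])*z/K[0,0],(v-K[1,2])*z/K[1,1],z],-1)
    if T is None: T=np.linalg.inv(np.array(c["view"]))
    W=P@T[:3,:3].T+T[:3,3]; W[z<=0]=np.nan
    return W
def tool(s):
    T=np.eye(4);q=s["tool_rot"];T[:3,:3]=R.from_quat([q[1],q[2],q[3],q[0]]).as_matrix();T[:3,3]=s["ee_pos"];return T
def save(n,f): cv2.imwrite(f"pics/{n}.png",f[...,::-1])
E
python3 - <<'E'
from h import *
ims=[]
for cam in ["side","top"]:
    c=vision.capture(cam); W=cloud(c); np.savez(cam,W=W,f=c["frame"],K=c["K"],view=c["view"]); save(cam,c["frame"])
    for t in ["hanger","hanger_grip","hanger_tread","stand","bay","stop","gate","maul","rivets","stamps","dish"]:
        for d in finder.place_of(cam,t)[:3]:
            u,v=[int(round(x)) for x in d["point"]]
            print(cam,t,round(d["conf"],2),u,v,W[min(max(v,0),419),min(max(u,0),559)].round(3))
s=sensors.read_state();print(s)
E
```

```text
side hanger_grip 0.89 399 182 [ 0.248 -0.313  0.168]
side hanger_grip 0.73 315 177 [ 0.466 -0.172  0.169]
side hanger_grip 0.59 291 200 [0.046 0.53  0.64 ]
side hanger_tread 0.89 309 192 [ 0.481 -0.165  0.11 ]
side hanger_tread 0.89 401 196 [ 0.23  -0.306  0.127]
side stand 0.6 290 201 [0.044 0.535 0.641]
side stop 0.63 256 213 [ 0.639 -0.086  0.   ]Traceback (most recent call last):
  File "<stdin>", line 6, in <module>
ValueError: it knows: awl, bay, buckle, dish, hanger, hanger_grip, hanger_tread, maul, rivets, slab, stamps, stand, stop
```

View pics/side.png

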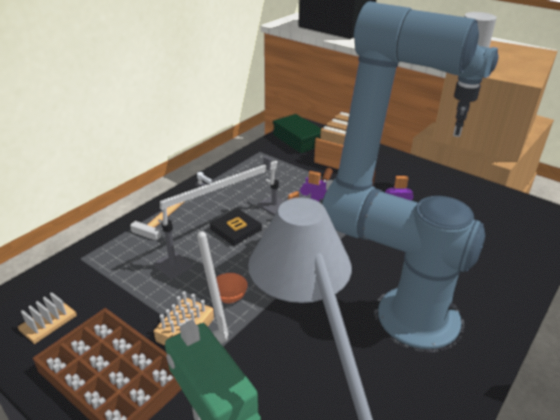

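The side view shows the rail (165,205)-(275,170), the gate near (200,180), and purple hangers at (315,185) and (400,190). A lamp hides part of the bench. Next is the top camera.

```bash
python3 - <<'E'
from h import *
for cam in ["top"]:
    c=vision.capture(cam); W=cloud(c); np.savez(cam,W=W,f=c["frame"],K=c["K"],view=c["view"]); save(cam,c["frame"])
    for t in ["hanger","hanger_grip","hanger_tread","stand","bay","stop","maul","rivets","stamps","dish","slab","awl"]:
        for d in finder.place_of(cam,t)[:3]:
            u,v=[int(round(x)) for x in d["point"]]
            print(cam,t,round(d["conf"],2),u,v,W[min(max(v,0),419),min(max(u,0),559)].round(3))
s=sensors.read_state();print(s)
E
```

```text
top hanger 0.79 295 225 [ 0.446 -0.032  0.139]
top hanger 0.7 346 217 [ 0.471 -0.175  0.024]
top hanger_grip 0.79 303 222 [ 0.452 -0.051  0.184]
top hanger_grip 0.63 419 305 [ 0.245 -0.331  0.177]
top hanger_grip 0.58 354 212 [ 0.475 -0.176  0.182]
top hanger_tread 0.87 300 225 [ 0.445 -0.044  0.175]
top hanger_tread 0.79 411 300 [ 0.257 -0.313  0.169]
top hanger_tread 0.66 349 213 [ 0.475 -0.169  0.138]
top stop 0.44 298 225 [ 0.445 -0.039  0.159]
top maul 0.8 405 255 [ 0.365 -0.322  0.075]
top rivets 0.94 400 211 [ 0.483 -0.316  0.056]
top stamps 0.84 134 227 [0.451 0.405 0.039]
top dish 0.55 195 231 [0.438 0.243 0.01 ]
top slab 0.6 274 160 [0.632 0.021 0.024]
top awl 0.59 423 184 [ 0.56  -0.392  0.011]
{'clock': 1.0, 'joint_pos': array([-1.43410611e+00,  2.45114596e-01,  1.55779343e+00, -3.35192939e-05,
        1.33871177e+00, -1.74148440e-01]), 'joint_vel': array([-0.00073244, -0.0010185 ,  0.00028891, -0.00070517,  0.00058714,
       -0.00055696]), 'tau': array([ 2.15271052e-05, -4.29527128e+01, -3.26426017e+01, -1.42318386e-04,
        4.93395219e-04, -2.31243257e-05]), 'ee_pos': array([ 0.19877603, -0.61886945,  0.23128445]), 'tool_rot': array([-1.38733537e-05,  9.87946111e-01,  1.54798197e-01, -1.60532476e-05]), 'force': array([ 0.68960784, -0.11729005, -1.05332611]), 'ft_torque': array([ 0.01403167,  0.00815533, -0.03771682]), 'opening': 0.08549935622614903}
```

View pics/top.png

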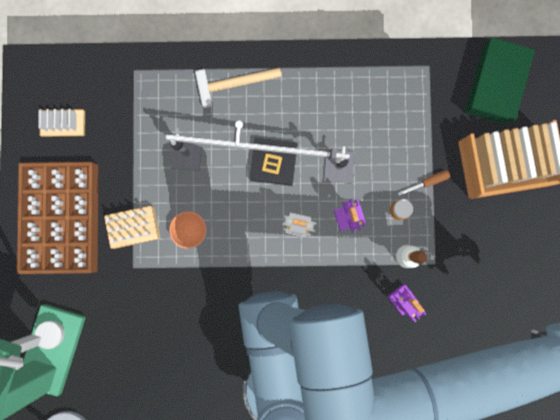

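The real hanger is the grey one at (298,224); the two purple ones are decoys. The rail runs (168,137)-(333,154), with the gate at (238,125-145) and the stop end on the right.

```bash
python3 - <<'E'
from h import *
d=np.load("top.npz");W=d["W"];f=d["f"]
save("crop1",cv2.resize(np.hstack([f[195:255,260:340]]),None,fx=8,fy=8,interpolation=cv2.INTER_CUBIC))
m=np.zeros(W.shape[:2],bool);m[125:165,160:350]=True
m&=(W[...,2]>0.14)&(W[...,2]<0.27)
P=W[m];print(len(P))
# dominate rail line
vx,vy,x0,y0=cv2.fitLine(P[:,:2].astype(np.float32),cv2.DIST_HUBER,0,.003,.001).ravel()
if vy<0: vx,vy=-vx,-vy
for _ in range(4):
    e=(P[:,0]-x0)*vy-(P[:,1]-y0)*vx; P2=P[abs(e)<.008]
    vx,vy,x0,y0=cv2.fitLine(P2[:,:2].astype(np.float32),cv2.DIST_HUBER,0,.003,.001).ravel()
    if vy<0: vx,vy=-vx,-vy
e=(P[:,0]-x0)*vy-(P[:,1]-y0)*vx; t=(P[:,0]-x0)*vx+(P[:,1]-y0)*vy
print(vx,vy,x0,y0,len(P2),"yaw",np.arctan2(-vx,vy))
k=abs(e)<.01
for a in np.arange(-.28,.28,.02):
    q=k&(t>=a)&(t<a+.02)
    if q.any(): print(round(a+.01,2),q.sum(),np.percentile(P[q,2],[10,50,90]).round(4),np.median(e[q]).round(4))
print("t range",np.percentile(t[k],[0,1,99,100]))
q=(abs(e)>.012);print("off-rail");
for a in np.unique(np.round(t[q],2)): r=q&(abs(t-a)<.005); print(a,e[r].min().round(3),e[r].max().round(3),P[r,2].mean().round(3),r.sum())
# hanger
m=np.zeros(W.shape[:2],bool);m[195:255,275:325]=True
for lo,hi in [(.165,.2),(.12,.165),(.06,.12),(.015,.04)]:
    q=m&(W[...,2]>lo)&(W[...,2]<hi); 
    if q.sum()>3:
        Q=W[q];r=cv2.minAreaRect(Q[:,:2].astype(np.float32)*1000);print(lo,hi,q.sum(),Q.mean(0).round(4),r,np.median(f[q],0))
E
```

```text
1171
0.09778425 0.9952076 0.6417515 0.12875743 958 yaw -0.09794076
-0.27 42 [0.1586 0.1798 0.206 ] -0.0006
-0.25 59 [0.1796 0.2001 0.208 ] -0.0005
-0.23 38 [0.1711 0.1835 0.1876] -0.0002
-0.21 37 [0.1727 0.1847 0.1894] -0.0002
-0.19 38 [0.1773 0.1894 0.1929] -0.0
-0.17 38 [0.1823 0.1912 0.1966] -0.0002
-0.15 37 [0.1832 0.1938 0.1981] 0.0001
-0.13 37 [0.1863 0.1964 0.2008] -0.0001
-0.11 36 [0.1856 0.1998 0.2044] -0.0004
-0.09 39 [0.1869 0.2011 0.2067] -0.0
-0.07 42 [0.1912 0.2045 0.2089] -0.0
-0.05 37 [0.1959 0.2069 0.2106] 0.0009
-0.03 48 [0.1992 0.2119 0.2278] 0.0008
-0.01 40 [0.1995 0.2116 0.2177] 0.0011
0.01 40 [0.2042 0.215  0.2189] 0.0001
0.03 39 [0.203  0.2172 0.2204] -0.0002
0.05 41 [0.206  0.2202 0.2245] 0.0003
0.07 39 [0.2116 0.2232 0.2265] 0.0006
0.09 42 [0.2109 0.2248 0.2298] 0.0002
0.11 40 [0.2159 0.2272 0.2311] -0.0001
0.13 101 [0.1551 0.1693 0.2322] -0.0006
0.15 39 [0.1578 0.1727 0.2336] -0.0028
t range [-0.29817116 -0.29195675  0.14706315  0.15370018]
off-rail
-0.26 0.014 0.014 0.203 2
-0.25 0.012 0.015 0.194 3
-0.03 0.013 0.046 0.209 24
-0.02 0.012 0.045 0.217 60
-0.01 0.013 0.051 0.199 29
0.14 -0.013 0.04 0.152 28
0.165 0.2 74 [ 0.4505 -0.0427  0.1813] ((450.65850830078125, -42.85078430175781), (35.21235275268555, 11.786628723144531), 75.93853759765625) [220.5 170.5 116. ]
0.12 0.165 280 [ 0.4427 -0.0402  0.1348] ((444.0381774902344, -40.62187576293945), (83.8076171875, 35.95188522338867), 76.72866821289062) [184. 186. 186.]
0.06 0.12 45 [ 0.4386 -0.0391  0.1124] ((443.64910888671875, -41.424739837646484), (84.40298461914062, 35.773597717285156), 76.91523742675781) [170. 162. 156.]
0.015 0.04 135 [ 0.4581 -0.0442  0.0275] ((450.6874084472656, -42.7056884765625), (59.3511962890625, 55.91676712036133), 76.34747314453125) [186. 186. 188.]
```

View pics/crop1.png

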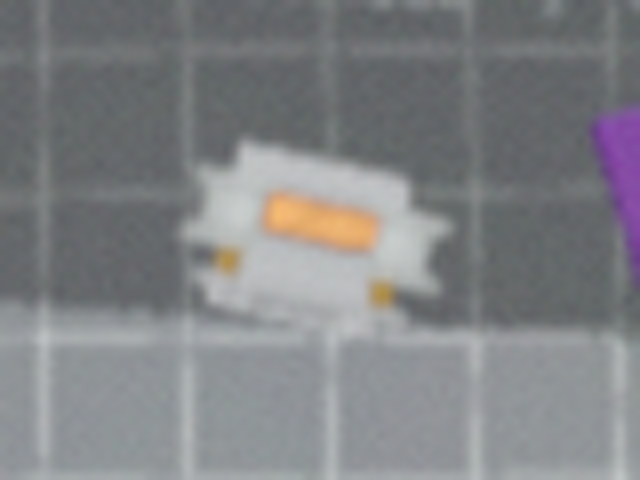

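```bash
cat >> h.py <<'E'
YH=-0.239; GH=np.array([.4507,-.0428])      # hanger yaw, centre
YS=-0.098; S0=np.array([.6346,.0561])       # stand yaw, origin
def Rt(yaw,tilt=0.):  # hanger rotation -> tool: y=hanger x, x=hanger y, z=-hanger z
    return (R.from_euler('z',yaw)*R.from_euler('x',tilt)).as_matrix()@np.array([[0,1,0],[1,0,0],[0,0,-1.]])
def go(p,Rm):
    T=tool(sensors.read_state()); d=T[:3,:3].T@(np.array(p)-T[:3,3])
    w=R.from_matrix(T[:3,:3].T@Rm).as_rotvec()
    print("row",*(d/.75).round(4),*(w/(np.pi/4)).round(4)," mm",(d*1e3).round(1),"deg",np.degrees(w).round(2))
E
python3 - <<'E'
from h import *
go([*GH,.26],Rt(YH))
E
```

```text
row 0.5547 -0.6285 -0.0383 -0.0001 0.0 -1.2999  mm [ 416.  -471.4  -28.7] deg [ -0.    0.  -58.5]
```

Emit:
{"method": "play_rows", "body": {
  "motion": "0 0 -0.0383 0 0 0 0;0.5547 -0.6285 -0.0383 0 0 -1 0;0.5547 -0.6285 -0.0383 0 0 -1 0;0.5547 -0.6285 -0.0383 0 0 -1 0;0.5547 -0.6285 -0.0383 0 0 -1 0",
  "newtons": 60
}}

```text
clock: 1.5
ee_pos: [0.2793, -0.4339, 0.2601]
tool_rot: [0.0, 0.897, 0.442, 0.0]
force: [0.7, 0.5, -0.2]
opening: 0.0856
```

```bash
python3 - <<'E'
from h import *
go([*GH,.26],Rt(YH))
E
```

```text
row 0.5528 -0.1362 0.0 0.0004 0.0001 -0.5291  mm [ 414.6 -102.1    0. ] deg [ 2.000e-02  1.000e-02 -2.381e+01]
```

Emit:
{"method": "play_rows", "body": {
  "motion": "0.5528 -0.1362 0 0 0 -0.529 0;0.5528 -0.1362 0 0 0 -0.529 0;0.5528 -0.1362 0 0 0 -0.529 0;0.5528 -0.1362 0 0 0 -0.529 0;0.5528 -0.1362 0 0 0 -0.529 0"
}}

```text
clock: 2.0
ee_pos: [0.3795, -0.2047, 0.2604]
tool_rot: [0.001, 0.787, 0.618, 0.0]
force: [0.7, 0.2, -0.2]
opening: 0.0855
```

```bash
python3 - <<'E'
from h import *
go([*GH,.26],Rt(YH))
E
```

```text
row 0.2323 0.041 0.0004 0.0019 0.0009 -0.0007  mm [174.2  30.7   0.3] deg [ 0.09  0.04 -0.03]
```

Emit:
{"method": "play_rows", "body": {
  "motion": "0.2323 0.041 0 0 0 0 0;0.2323 0.041 0 0 0 0 0;0.2323 0.041 0 0 0 0 0;0.2323 0.041 0 0 0 0 0;0.2323 0.041 0 0 0 0 0"
}}

```text
clock: 2.5
ee_pos: [0.4513, -0.0399, 0.2604]
tool_rot: [0.001, 0.785, 0.62, 0.001]
force: [-0.9, -0.8, -0.1]
opening: 0.0855
```

```bash
python3 - <<'E'
from h import *
s=sensors.read_state();T=tool(s);c=vision.capture("wrist");W=cloud(c,T@np.array(c["mount"]));f=c["frame"];save("w1",f)
for t in ["hanger_grip","hanger_tread"]:
    for d in finder.place_of("wrist",t)[:3]: u,v=map(int,d["point"]);print(t,d["conf"],u,v,W[v,u].round(4))
q=(W[...,2]>.175)&(W[...,2]<.195)&(abs(W[...,0]-.45)<.05)&(abs(W[...,1]+.043)<.05)
Q=W[q];print(q.sum())
if q.sum()>10: print(Q.mean(0).round(4),np.percentile(Q[:,2],[5,50,95]),cv2.minAreaRect(Q[:,:2].astype(np.float32)*1000))
go([*GH,.146],Rt(YH)); print(s["ee_pos"])
E
```

```text
hanger_grip 0.97 337 342 [ 0.4741 -0.1691  0.175 ]
hanger_grip 0.61 278 211 [ 0.4521 -0.037   0.1828]
hanger_tread 0.95 326 303 [ 0.474  -0.1969  0.0755]
hanger_tread 0.72 277 194 [ 0.4544 -0.0245  0.1813]
722
[ 0.4532 -0.0403  0.1828] [0.18035042 0.1830616  0.18437694] ((453.0494384765625, -41.55341339111328), (35.452449798583984, 11.495290756225586), 76.3888168334961)
row 0.0007 -0.0002 0.1524 0.0019 0.0014 -0.0008  mm [ 5.000e-01 -1.000e-01  1.143e+02] deg [ 0.09  0.06 -0.04]
[ 0.45134676 -0.03991886  0.26044636]
```

View pics/w1.png

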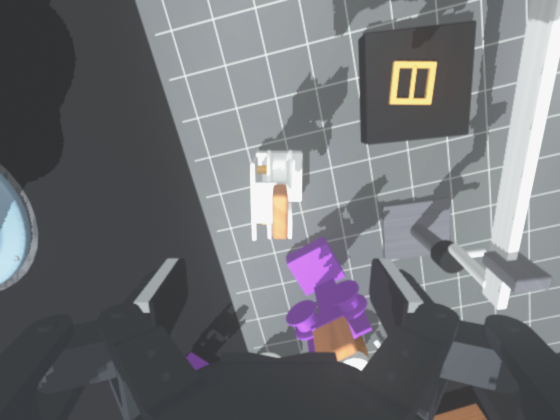

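The wrist view shows the grey hanger's tab at (280,212), with a purple look-alike next to it at (335,330). The tab position agrees with the top view to about 2 mm, so I'll descend and grip.

Emit:
{"method": "play_rows", "body": {
  "motion": "0 0.001 0.06 0.002 0.0014 0 0;0 0.001 0.11 0.002 0.0014 0 0;0 0.001 0.152 0.002 0.0014 0 0;0 0.001 0.152 0.002 0.0014 0 0;0 0.001 0.152 0.002 0.0014 0 0.4"
}}

```text
clock: 3.15
ee_pos: [0.4514, -0.0445, 0.1469]
tool_rot: [-0.0, 0.787, 0.617, -0.0]
force: [0.9, 0.1, 0.9]
opening: 0.0731
```

Emit:
{"method": "play_rows", "body": {
  "motion": "0 0 0 0 0 0 1;0 0 0 0 0 0 1;0 0 0 0 0 0 1;0 0 0 0 0 0 1;0 0 0 0 0 0 1"
}}

```text
clock: 3.65
ee_pos: [0.4521, -0.0447, 0.1479]
tool_rot: [0.001, 0.787, 0.617, 0.0]
force: [0.1, 0.2, 3.4]
opening: 0.0116
```

```bash
python3 - <<'E'
from h import *
s=sensors.read_state();print(s["ee_pos"],s["force"],s["opening"])
# next: lift straight
go([*s["ee_pos"][:2],.30],Rt(YH))
E
```

```text
[ 0.45210406 -0.0447215   0.14786026] [0.14604116 0.19500522 3.38315809] 0.011647819379763492
row -0.0001 0.0004 -0.2029 0.0022 0.0004 -0.003  mm [  -0.     0.3 -152.1] deg [ 0.1   0.02 -0.14]
```

Emit:
{"method": "play_rows", "body": {
  "motion": "0 0 -0.05 0 0 0 1;0 0 -0.1 0 0 0 1;0 0 -0.16 0 0 0 1;0 0 -0.203 0 0 0 1;0 0 -0.203 0 0 0 1"
}}

```text
clock: 4.15
ee_pos: [0.4539, -0.0452, 0.3049]
tool_rot: [0.005, 0.787, 0.617, 0.003]
force: [1.3, -0.0, -3.7]
opening: 0.0111
```

```bash
cat >> h.py <<'E'
SL=0.131; TR=np.array([.0025,0,.0449])  # tread in tool coords
def sp(x,y): return S0+R.from_euler('z',YS).as_matrix()[:2,:2]@np.array([x,y])
def gotread(x,y,z,tilt=SL,yaw=YS):
    Rm=Rt(yaw,tilt); go(np.array([*sp(x,y),z])-Rm@TR,Rm)
def where():
    s=sensors.read_state();T=tool(s);p=T[:3,:3]@TR+T[:3,3]
    q=R.from_euler('z',-YS).as_matrix()@np.array([*(p[:2]-S0),p[2]])
    print("tread(stand)",q.round(4),"F",s["force"].round(2),"M",s["ft_torque"].round(3),"op",round(s["opening"],4),"t",s["clock"])
    return q
E
python3 - <<'E'
from h import *
where(); gotread(-.09,.13,.25); print(sp(0,.13))
E
```

```text
tread(stand) [-0.1691 -0.1162  0.26  ] F [ 1.29 -0.05 -3.7 ] M [ 0.059 -0.071 -0.009] op 0.0111 t 4.15
row 0.3322 0.0596 0.0145 0.0259 0.1692 -0.1811  mm [249.2  44.7  10.9] deg [ 1.16  7.61 -8.15]
[0.64731962 0.18547624]
```

Emit:
{"method": "play_rows", "body": {
  "motion": "0.332 0.06 0.0145 0.026 0.169 -0.181 1;0.332 0.06 0.0145 0.026 0.169 -0.181 1;0.332 0.06 0.0145 0.026 0.169 -0.181 1;0.332 0.06 0.0145 0.026 0.169 -0.181 1;0.332 0.06 0.0145 0.026 0.169 -0.181 1"
}}

```text
clock: 4.65
ee_pos: [0.5549, 0.1845, 0.2906]
tool_rot: [-0.045, 0.739, 0.67, 0.046]
force: [0.7, -2.0, -2.2]
opening: 0.0114
```

Emit:
{"method": "play_rows", "body": {
  "motion": "0 0 0 0 0 0 1;0 0 0 0 0 0 1;0 0 0 0 0 0 1"
}}

```text
clock: 4.95
ee_pos: [0.5539, 0.1838, 0.2883]
tool_rot: [-0.046, 0.74, 0.67, 0.045]
force: [-0.6, -1.0, -3.8]
opening: 0.0115
```

```bash
python3 - <<'E'
from h import *
where(); gotread(-.09,.13,.25)
s=sensors.read_state();T=tool(s);c=vision.capture("wrist");W=cloud(c,T@np.array(c["mount"]));np.savez("w2",W=W,f=c["frame"])
t=vision.capture("top");Wt=cloud(t);np.savez("t2",W=Wt,f=t["frame"])
save("m2",np.hstack([c["frame"][:,:],cv2.resize(t["frame"][100:220,140:360],None,fx=3.5,fy=3.5)[:420,:]])[:, ::1][:420])
im=np.hstack([c["frame"],cv2.resize(t["frame"][110:210,150:270],(504,420))]);save("m2",cv2.resize(im,(800,316)))
# rail in wrist cloud, stand frame
for n,Wc in (("w",W),("t",Wt)):
    P=Wc.reshape(-1,3);P=P[np.isfinite(P[:,0])]
    q=np.c_[(P[:,:2]-S0)@R.from_euler('z',YS).as_matrix()[:2,:2],P[:,2]]
    q=q[(abs(q[:,0])<.012)&(q[:,2]>.17)&(q[:,2]<.25)]
    for a in np.arange(-.16,.21,.03):
        k=q[abs(q[:,1]-a)<.012]
        if len(k)>8:
            top=k[k[:,2]>np.percentile(k[:,2],95)-.004]
            print(n,a.round(2),len(k),"x",np.percentile(top[:,0],[5,50,95]).round(4),"z50/95",np.percentile(k[:,2],[50,95]).round(4))
E
```

```text
tread(stand) [-0.0932  0.1274  0.2441] F [-0.61 -0.98 -3.78] M [-0.159 -0.038  0.025] op 0.0115 t 4.95
row 0.0042 0.0037 -0.0075 -0.0107 0.0035 -0.0021  mm [ 3.2  2.8 -5.6] deg [-0.48  0.16 -0.09]
w 0.02 176 x [-0.0005  0.0024  0.0069] z50/95 [0.2073 0.2091]
w 0.05 93 x [0.0001 0.0046 0.0108] z50/95 [0.2121 0.2152]
w 0.08 585 x [-0.0005  0.0028  0.0068] z50/95 [0.215 0.218]
w 0.11 662 x [-0.0005  0.0029  0.0069] z50/95 [0.2189 0.222 ]
w 0.14 740 x [-0.0004  0.0028  0.0067] z50/95 [0.2229 0.226 ]
w 0.17 836 x [-0.0005  0.0029  0.0069] z50/95 [0.2267 0.2299]
w 0.2 1044 x [-0.0005  0.0029  0.0068] z50/95 [0.2302 0.2339]
t -0.16 39 x [-0.0027 -0.0002  0.0043] z50/95 [0.1839 0.1886]
t -0.13 39 x [-0.0016  0.0014  0.0045] z50/95 [0.1873 0.1916]
t -0.1 44 x [-0.0022  0.0025  0.005 ] z50/95 [0.1903 0.1963]
t -0.07 45 x [-0.0024  0.0007  0.0049] z50/95 [0.1947 0.1999]
t -0.04 46 x [-0.0015  0.0014  0.0043] z50/95 [0.1987 0.2042]
t -0.01 48 x [-0.0018  0.002   0.0052] z50/95 [0.2017 0.2067]
t 0.02 46 x [-0.0015  0.0019  0.0044] z50/95 [0.207  0.2115]
t 0.05 64 x [-0.002   0.0068  0.0114] z50/95 [0.212  0.2305]
t 0.2 20 x [-0.0007  0.0028  0.0053] z50/95 [0.2303 0.2347]
```

View pics/m2.png

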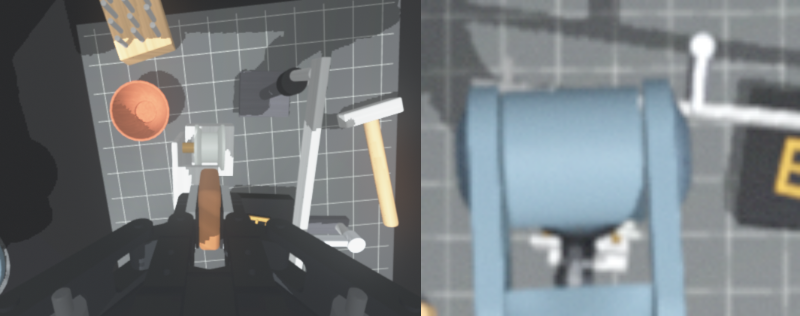

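The wrist view shows the hanger upright in the grip, with a roller at (210,145), the rail at (310,140) and the gate at (340,240). I'll check how the roller sits in the grip before I move onto the rail.

```bash
sed -i 's/S0=np.array(\[.6346,.0561\])/S0=np.array([.6371,.0559])/; s/^SL=0.131/SL=0.128/' h.py; python3 - <<'E'
from h import *
q0=where(); W=np.load("w2.npz")["W"]
s=sensors.read_state();T=tool(s)
P=(W-T[:3,3])@T[:3,:3]   # tool coords: y = hanger x, x=hanger y, z down
for z0 in np.arange(-.025,.15,.01):
    k=(abs(P[...,2]-z0)<.005)&(abs(P[...,0])<.08)&(abs(P[...,1])<.04)
    if k.sum()>20: print(z0.round(3),k.sum(),"hx",np.percentile(P[k][:,1],[2,50,98]).round(4),"hy",np.percentile(P[k][:,0],[2,98]).round(4))
gotread(-.09,.13,.247); gotread(0,.13,.247)
E
```

```text
tread(stand) [-0.0949  0.127   0.2456] F [ 0.15 -0.07 -3.41] M [-0.154 -0.049 -0.023] op 0.0113 t 5.05
-0.025 902 hx [-0.019  -0.0006  0.0181] hy [0.0066 0.0214]
-0.015 754 hx [-0.019  -0.0002  0.0181] hy [0.0065 0.021 ]
-0.005 418 hx [-0.0179 -0.0005  0.0169] hy [0.0066 0.0207]
0.005 1686 hx [-0.0251 -0.0186  0.0034] hy [-0.0034  0.0355]
0.015 593 hx [-0.0229 -0.0088  0.0104] hy [0.0178 0.0368]
0.025 1461 hx [-0.0215 -0.0008  0.0099] hy [0.0147 0.0424]
0.035 435 hx [-0.0231 -0.0151  0.0093] hy [0.0132 0.044 ]
0.045 77 hx [-0.0241 -0.0214  0.009 ] hy [-0.0073  0.0361]
0.055 28 hx [-0.0232 -0.0214 -0.0212] hy [0.0042 0.0357]
0.065 27 hx [-0.0214 -0.0214 -0.0213] hy [0.002 0.014]
0.085 22 hx [-0.0214 -0.0213 -0.0212] hy [-0.0061  0.0077]
0.095 24 hx [-0.0214 -0.0213 -0.0212] hy [-0.0087  0.0055]
0.105 29 hx [-0.0247 -0.0213 -0.0211] hy [-0.0116  0.0144]
0.115 124 hx [-0.0239  0.0161  0.0266] hy [-0.0302  0.0139]
0.125 1316 hx [-0.0271  0.0182  0.0273] hy [-0.0288  0.0285]
0.135 91 hx [-0.0266 -0.0002  0.0265] hy [0.0281 0.0285]
0.145 82 hx [-0.0274 -0.0011  0.0253] hy [0.0277 0.0281]
row 0.0043 0.0062 -0.0013 -0.0073 -0.0012 -0.0031  mm [ 3.2  4.6 -1. ] deg [-0.33 -0.05 -0.14]
row 0.0045 0.1262 -0.002 -0.0073 -0.0012 -0.0031  mm [ 3.4 94.6 -1.5] deg [-0.33 -0.05 -0.14]
```

Emit:
{"method": "play_rows", "body": {
  "motion": "0.0045 0.03 -0.002 -0.007 -0.001 -0.003 1;0.0045 0.06 -0.002 -0.007 -0.001 -0.003 1;0.0045 0.09 -0.002 -0.007 -0.001 -0.003 1;0.0045 0.115 -0.002 -0.007 -0.001 -0.003 1;0.0045 0.1275 -0.002 -0.007 -0.001 -0.003 1"
}}

```text
clock: 5.55
ee_pos: [0.6511, 0.1753, 0.2912]
tool_rot: [-0.043, 0.74, 0.669, 0.047]
force: [0.5, 0.2, -3.4]
opening: 0.0113
```

Emit:
{"method": "play_rows", "body": {
  "motion": "0 0 0 0 0 0 1;0 0 0 0 0 0 1;0 0 0 0 0 0 1"
}}

```text
clock: 5.85
ee_pos: [0.6504, 0.1753, 0.2913]
tool_rot: [-0.043, 0.74, 0.669, 0.047]
force: [0.3, 0.0, -3.2]
opening: 0.0112
```

```bash
python3 - <<'E'
from h import *
q0=where();gotread(.001,.13,.235)
s=sensors.read_state();T=tool(s);c=vision.capture("wrist");W=cloud(c,T@np.array(c["mount"]));save("w3",c["frame"])
P=(W-T[:3,3])@T[:3,:3]
v=np.s_[:200]
for y0 in np.arange(.05,.1,.01):
    k=(abs(P[...,0]-y0)<.005)&(P[...,2]>.03)&(P[...,2]<.085)&(abs(P[...,1])<.03)
    if k.sum()>20:
        A=P[k];t=A[A[:,2]<np.percentile(A[:,2],10)+.003]; print("rail hy",y0.round(2),"hx",np.percentile(t[:,1],[3,50,97]).round(4),"z",np.percentile(A[:,2],[5,50]).round(4))
k=(abs(P[...,2]-.025)<.006)&(abs(P[...,0]-.03)<.02)&(abs(P[...,1])<.04);print(np.percentile(P[k][:,1],[2,98]))
E
```

```text
tread(stand) [0.0015 0.1283 0.2471] F [ 0.25  0.03 -3.18] M [-0.172 -0.024 -0.012] op 0.0112 t 5.85
row 0.0002 -0.0007 0.0162 0.0001 0.0 -0.0031  mm [ 0.2 -0.5 12.2] deg [ 0.01  0.   -0.14]
rail hy 0.05 hx [-0.0041 -0.      0.0033] z [0.0675 0.0687]
rail hy 0.06 hx [-0.004  -0.0004  0.0033] z [0.0675 0.0686]
rail hy 0.07 hx [-0.004  -0.0004  0.0033] z [0.0674 0.0685]
rail hy 0.08 hx [-0.0039 -0.0007  0.0032] z [0.0674 0.0686]
rail hy 0.09 hx [-0.0045 -0.0007  0.0032] z [0.0673 0.0685]
[-0.02075242  0.0105685 ]
```

View pics/w3.png

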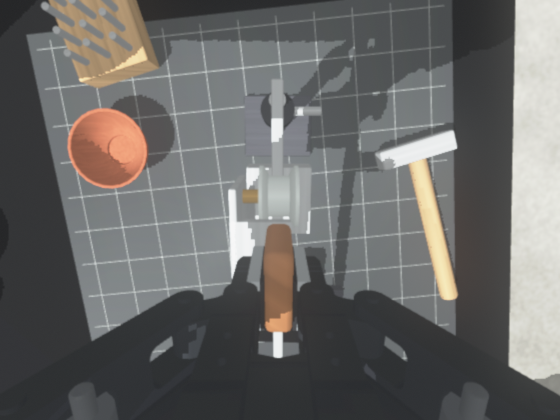

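The wrist view shows the rail at (278,130) centred under the roller at (278,195) to within 0.5 mm and parallel to it, with a gap of about 23 mm. Lowering now.

Emit:
{"method": "play_rows", "body": {
  "motion": "0 0 0.01 0 0 0 1;0 0 0.018 0 0 0 1;0 0 0.024 0 0 0 1;0 0 0.024 0 0 0 1;0 0 0.024 0 0 0 1"
}}

```text
clock: 6.4
ee_pos: [0.6505, 0.1777, 0.2732]
tool_rot: [-0.043, 0.74, 0.669, 0.047]
force: [-0.2, -0.9, -3.0]
opening: 0.0115
```

Emit:
{"method": "play_rows", "body": {
  "motion": "0 0 0.0013 0 0 0 1;0 0 0.0026 0 0 0 1;0 0 0.0026 0 0 0 1"
}}

```text
clock: 6.7
ee_pos: [0.6506, 0.178, 0.2712]
tool_rot: [-0.043, 0.74, 0.669, 0.047]
force: [-0.9, 0.8, -4.1]
opening: 0.0112
```

```bash
python3 -c "
from h import *
where()"
```

```text
tread(stand) [0.0014 0.131  0.227 ] F [-0.85  0.8  -4.14] M [-0.218  0.009  0.007] op 0.0112 t 6.7
```

Emit:
{"method": "play_rows", "body": {
  "motion": "0 0 0.0013 0 0 0 1;0 0 0.0013 0 0 0 1;0 0 0.0013 0 0 0 1"
}}

```text
clock: 7.0
ee_pos: [0.6506, 0.1781, 0.2702]
tool_rot: [-0.043, 0.74, 0.669, 0.047]
force: [-0.7, 0.2, -3.9]
opening: 0.0113
```

Emit:
{"method": "play_rows", "body": {
  "motion": "0 0 0.0013 0 0 0 1;0 0 0.0013 0 0 0 1;0 0 0.0013 0 0 0 1"
}}

```text
clock: 7.3
ee_pos: [0.6505, 0.1782, 0.2692]
tool_rot: [-0.043, 0.74, 0.669, 0.047]
force: [0.5, -0.1, -3.4]
opening: 0.0108
```

Emit:
{"method": "play_rows", "body": {
  "motion": "0 0 0.0013 0 0 0 1;0 0 0.0013 0 0 0 1;0 0 0.0013 0 0 0 1"
}}

```text
clock: 7.6
ee_pos: [0.6506, 0.1783, 0.2682]
tool_rot: [-0.043, 0.74, 0.669, 0.047]
force: [0.1, -0.1, -4.0]
opening: 0.0119
```

Emit:
{"method": "play_rows", "body": {
  "motion": "0 0 0.0010 0 0 0 1;0 0 0.0010 0 0 0 1;0 0 0.0010 0 0 0 1"
}}

```text
clock: 7.9
ee_pos: [0.6507, 0.1785, 0.2678]
tool_rot: [-0.043, 0.74, 0.669, 0.047]
force: [0.5, -0.3, -2.1]
opening: 0.011
```

Emit:
{"method": "play_rows", "body": {
  "motion": "0 0 0.0006 0 0 0 1;0 0 0.0006 0 0 0 1;0 0 0.0006 0 0 0 1"
}}

```text
clock: 8.2
ee_pos: [0.6508, 0.1786, 0.2677]
tool_rot: [-0.043, 0.74, 0.669, 0.048]
force: [-0.3, -0.5, -0.8]
opening: 0.0113
```

Emit:
{"method": "play_rows", "body": {
  "motion": "0 0 0.0006 0 0 0 1;0 0 0.0006 0 0 0 1;0 0 0.0006 0 0 0 1"
}}

```text
clock: 8.5
ee_pos: [0.6509, 0.1786, 0.2675]
tool_rot: [-0.043, 0.74, 0.669, 0.048]
force: [-0.7, -1.2, 0.0]
opening: 0.0113
```

```bash
python3 -c "
from h import *
where()"
```

```text
tread(stand) [0.0017 0.1317 0.2233] F [-0.74 -1.15  0.04] M [-0.095  0.099  0.026] op 0.0113 t 8.5
```

Contact carries about 3.6 N. I'll hold briefly with a slightly firmer press, then push down along the rail.

Emit:
{"method": "play_rows", "body": {
  "motion": "0 0 0.0008 0 0 0 1;0 0 0.0008 0 0 0 1;0 0 0.0008 0 0 0 1;0 0 0.0008 0 0 0 1;0 0 0.0008 0 0 0 1"
}}

```text
clock: 9.0
ee_pos: [0.6509, 0.1787, 0.2671]
tool_rot: [-0.043, 0.74, 0.669, 0.048]
force: [-1.0, -0.6, 1.9]
opening: 0.011
```

Emit:
{"method": "play_rows", "body": {
  "motion": "-0.006 0 0.0006 0 0 0 1;-0.012 0 0.0006 0 0 0 1;-0.018 0 0.0006 0 0 0 1;-0.024 0 0.0006 0 0 0 1;-0.03 0 0.0006 0 0 0 1"
}}

```text
clock: 9.5
ee_pos: [0.6488, 0.1561, 0.2641]
tool_rot: [-0.043, 0.74, 0.669, 0.048]
force: [-1.1, -0.1, 3.7]
opening: 0.0114
```

```bash
python3 -c "
from h import *
where()"
```

```text
tread(stand) [0.0019 0.1091 0.2199] F [-1.08 -0.11  3.75] M [0.104 0.286 0.114] op 0.0114 t 9.5
```

Emit:
{"method": "play_rows", "body": {
  "motion": "-0.008 0 -0.0006 0 0 0 1;-0.018 0 -0.0006 0 0 0 1;-0.028 0 -0.0006 0 0 0 1;-0.038 0 -0.0006 0 0 0 1;-0.048 0 -0.0006 0 0 0 1"
}}

```text
clock: 10.0
ee_pos: [0.6451, 0.1203, 0.2598]
tool_rot: [-0.043, 0.74, 0.669, 0.048]
force: [-0.5, 3.8, 2.3]
opening: 0.0113
```

```bash
python3 -c "
from h import *
where()"
```

```text
tread(stand) [0.0017 0.0732 0.2156] F [-0.52  3.75  2.28] M [0.897 0.126 0.037] op 0.0113 t 10.0
```

Emit:
{"method": "play_rows", "body": {
  "motion": "-0.012 0 0 0 0 0 1;-0.024 0 0 0 0 0 1;-0.036 0 0 0 0 0 1;-0.048 0 0 0 0 0 1;-0.056 0 0 0 0 0 1"
}}

```text
clock: 10.5
ee_pos: [0.6407, 0.0777, 0.2543]
tool_rot: [-0.043, 0.74, 0.669, 0.048]
force: [-3.0, 1.7, 3.1]
opening: 0.0112
```

```bash
python3 -c "
from h import *
where()"
```

```text
tread(stand) [0.0015 0.0303 0.2101] F [-3.    1.66  3.13] M [0.517 0.408 0.059] op 0.0112 t 10.5
```

Emit:
{"method": "play_rows", "body": {
  "motion": "-0.012 0 -0.0002 0 0 0 1;-0.024 0 -0.0002 0 0 0 1;-0.036 0 -0.0002 0 0 0 1;-0.048 0 -0.0002 0 0 0 1;-0.056 0 -0.0002 0 0 0 1"
}}

```text
clock: 11.0
ee_pos: [0.6364, 0.035, 0.2488]
tool_rot: [-0.043, 0.74, 0.669, 0.048]
force: [-1.5, 2.0, 2.7]
opening: 0.0111
```

```bash
python3 -c "
from h import *
where()"
```

```text
tread(stand) [ 0.0014 -0.0127  0.2046] F [-1.54  2.02  2.66] M [0.429 0.275 0.11 ] op 0.0111 t 11.0
```

Target about y = -0.048, past the gate's closing point.

Emit:
{"method": "play_rows", "body": {
  "motion": "-0.012 0 -0.0004 0 0 0 1;-0.024 0 -0.0004 0 0 0 1;-0.036 0 -0.0004 0 0 0 1;-0.046 0 -0.0004 0 0 0 1;-0.046 0 -0.0004 0 0 0 1"
}}

```text
clock: 11.5
ee_pos: [0.6327, -0.0005, 0.2442]
tool_rot: [-0.043, 0.741, 0.669, 0.047]
force: [-0.3, -0.7, -0.8]
opening: 0.0112
```

```bash
python3 - <<'E'
from h import *
where()
s=sensors.read_state();T=tool(s);c=vision.capture("wrist");t=vision.capture("side")
im=np.hstack([cv2.resize(c["frame"],(400,300)),cv2.resize(t["frame"][150:240,140:300],(400,300))]);save("w4",im)
E
```

```text
tread(stand) [ 0.0012 -0.0484  0.2   ] F [-0.34 -0.71 -0.84] M [-0.085  0.086 -0.001] op 0.0112 t 11.5
```

View pics/w4.png

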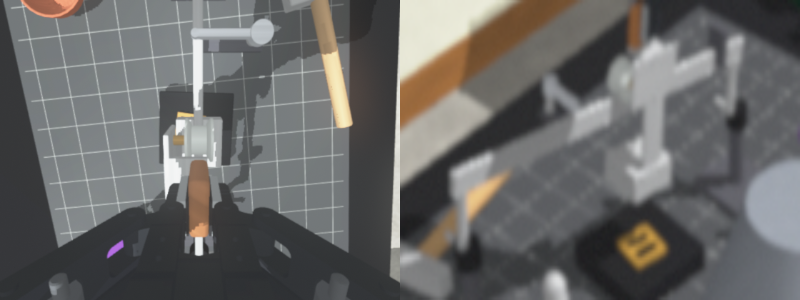

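The wrist view shows the gate lying closed across the rail at (200-260,33), behind the hanger, with both rollers on the bar. I'll go about 20 mm further so it reaches the stop more slowly, then let go.

Emit:
{"method": "play_rows", "body": {
  "motion": "-0.009 0 0 0 0 0 1;-0.018 0 0 0 0 0 1;-0.027 0 0 0 0 0 1;-0.027 0 0 0 0 0 1;-0.027 0 0 0 0 0 1"
}}

```text
clock: 12.1
ee_pos: [0.6307, -0.0197, 0.2417]
tool_rot: [-0.043, 0.741, 0.669, 0.047]
force: [-0.1, -0.2, -1.0]
opening: 0.0113
```

Emit:
{"method": "play_rows", "body": {
  "motion": "0 0 0 0 0 0 0;0 0 0 0 0 0 0;0 0 0 0 0 0 0;0 0 0 0 0 0 0;0 0 0 0 0 0 0"
}}

```text
clock: 12.6
ee_pos: [0.6308, -0.0196, 0.2418]
tool_rot: [-0.043, 0.741, 0.669, 0.047]
force: [-0.1, 0.5, 0.2]
opening: 0.0824
```

```bash
python3 - <<'E'
from h import *
where()
s=sensors.read_state();T=tool(s);c=vision.capture("wrist");t=vision.capture("side")
im=np.hstack([cv2.resize(c["frame"],(400,300)),cv2.resize(t["frame"][150:240,140:300],(400,300))]);save("w5",im)
E
```

```text
tread(stand) [ 0.0011 -0.0675  0.1975] F [-0.14  0.47  0.2 ] M [-0.033  0.001 -0.012] op 0.0824 t 12.6
```

View pics/w5.png

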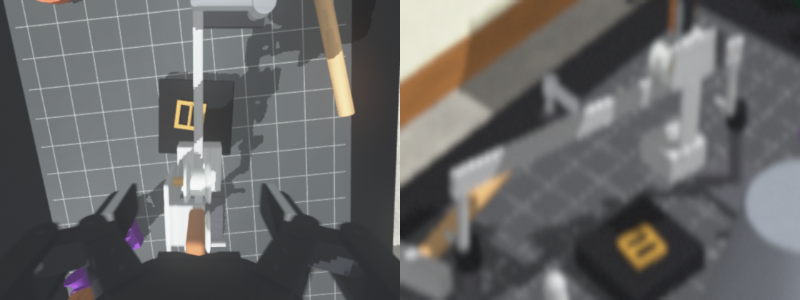

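The hanger rolled to the stop end and the gate is closed. I'll retreat straight up and check.

Emit:
{"method": "play_rows", "body": {
  "motion": "0.02 0 -0.05 0 0 0 0;0.04 0 -0.1 0 0 0 0;0.06 0 -0.16 0 0 0 0;0.06 0 -0.2 0 0 0 0;0.06 0 -0.2 0 0 0 0"
}}

```text
clock: 13.2
ee_pos: [0.635, 0.0055, 0.4031]
tool_rot: [-0.038, 0.74, 0.669, 0.051]
force: [-0.3, -0.4, -0.5]
opening: 0.0854
```

Emit:
{"method": "play_rows", "body": {
  "motion": "0.15 -0.1 -0.05 0 0 0 0;0.15 -0.1 -0.05 0 0 0 0;0.15 -0.1 -0.05 0 0 0 0;0.15 -0.1 -0.05 0 0 0 0;0.15 -0.1 -0.05 0 0 0 0"
}}

```text
clock: 13.7
ee_pos: [0.5704, 0.1199, 0.4533]
tool_rot: [-0.038, 0.74, 0.67, 0.051]
force: [-0.3, -0.3, -1.5]
opening: 0.0854
```

```bash
python3 - <<'E'
from h import *
where()
for cam in ["top","side"]:
    c=vision.capture(cam);W=cloud(c)
    for n in ["hanger_grip"]:
        for d in finder.place_of(cam,n)[:3]: u,v=map(int,d["point"]);print(cam,n,round(d["conf"],2),u,v,W[v,u].round(3))
    q=(W-np.array([*S0,0]))@R.from_euler('z',YS).as_matrix()
    k=(abs(q[...,0])<.012)&(q[...,2]>.225)&(q[...,2]<.29)&(q[...,1]<-.06)&(q[...,1]>-.2)
    if k.sum()>5: print(cam,"tab pts",k.sum(),q[k].min(0).round(4),q[k].max(0).round(4),q[k].mean(0).round(4))
    if cam=="top": a=c["frame"][110:210,150:360]
    else: b=c["frame"][150:240,140:300]
save("w6",np.hstack([cv2.resize(a,(440,210)),cv2.resize(b,(360,210))]))
E
```

```text
tread(stand) [-0.0721  0.0653  0.409 ] F [-0.31 -0.26 -1.53] M [-0.059  0.021  0.004] op 0.0854 t 13.7
top hanger_grip 0.83 417 304 [ 0.249 -0.324  0.186]
top hanger_grip 0.74 350 214 [ 0.472 -0.17   0.151]
top hanger_grip 0.62 321 151 [ 0.613 -0.093  0.26 ]
top tab pts 125 [-0.0119 -0.1595  0.2253] [ 0.0012 -0.1202  0.2738] [-0.0072 -0.1387  0.2559]
side hanger_grip 0.75 314 178 [ 0.472 -0.176  0.161]
side hanger_grip 0.71 258 152 [ 0.616 -0.075  0.248]
side hanger_grip 0.56 363 207 [ 0.359 -0.313  0.023]
side tab pts 143 [-0.0118 -0.159   0.2257] [ 0.0056 -0.1163  0.2705] [-0.005  -0.1343  0.2477]
```

View pics/w6.png

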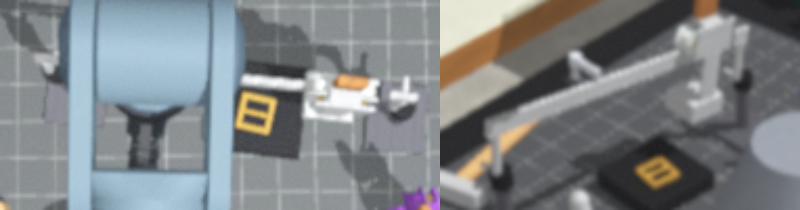

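The hanger sits at the stop: tab y is about -0.139, so tread y is about -0.131. The gate is closed. I'll let it settle and check for swing.

Emit:
{"method": "play_rows", "body": {
  "motion": "0 0 0 0 0 0 0;0 0 0 0 0 0 0;0 0 0 0 0 0 0;0 0 0 0 0 0 0;0 0 0 0 0 0 0"
}}

```text
clock: 14.4
ee_pos: [0.571, 0.1184, 0.4519]
tool_rot: [-0.039, 0.741, 0.668, 0.05]
force: [-0.5, 0.4, -0.7]
opening: 0.0849
```

Emit:
{"method": "play_rows", "body": {
  "motion": "0 0 0 0 0 0 0;0 0 0 0 0 0 0;0 0 0 0 0 0 0;0 0 0 0 0 0 0;0 0 0 0 0 0 0"
}}

```text
clock: 14.9
ee_pos: [0.571, 0.1184, 0.452]
tool_rot: [-0.039, 0.741, 0.668, 0.05]
force: [0.3, 0.3, -0.6]
opening: 0.0855
```

```bash
python3 - <<'E'
from h import *
for i in range(5):
    W=cloud(vision.capture("top"));q=(W-np.array([*S0,0]))@R.from_euler('z',YS).as_matrix()
    k=(abs(q[...,0])<.02)&(q[...,2]>.255)&(q[...,2]<.29)&(q[...,1]<-.06)&(q[...,1]>-.2)
    print(k.sum(),q[k].mean(0).round(4))
    if i==0:
        g=(q[...,0]>.012)&(q[...,0]<.06)&(q[...,2]>.18)&(q[...,2]<.25)&(q[...,1]>-.1)&(q[...,1]<.12); print("gate y",g.sum(),q[g].mean(0) if g.any() else None)
order.hand_in()
E
```

```text
87 [-0.0066 -0.1414  0.265 ]
gate y 0 None
85 [-0.0066 -0.1416  0.2658]
83 [-0.0063 -0.142   0.2651]
84 [-0.0063 -0.1422  0.2654]
87 [-0.0064 -0.1418  0.2653]
the job is handed in; nothing more can be done
```

I hung the grey hanger in the loading bay, pushed it through the gate while still holding it, and let it go with its tread at about y = -0.068. It rolled to the stop by itself, and I handed the job in at about 15 s of the 69 s allowed. No verdict is reported.

- **Placing on the rail:** it touched down at about 3.6 N. The press was about 7 N at most in the readings, and the gate pushed back with about 4 N.
- **Resting at the stop:** in five top-camera pictures just before hand-in the tab stayed within 1 mm. That puts `hanger_tread` at about y = -0.132 to -0.134 m, inside the allowed -0.145 to -0.120 m. The hanger leans about 0.1 rad across the rail.
- **Gate:** it looked closed in the wrist picture before release and in the side picture after I backed off. My last numeric check of the gate found no points, because the arm was in the top camera's way, so it neither confirms nor contradicts this.
- **Other things:** the robot is clear of everything. I saw no sign of the other items having moved, but I didn't re-measure them.

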